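# Prop the topping case's door open with its stay

### The arm

A 7-joint arm with a two-finger parallel gripper is mounted at the origin on the work surface. World frame = base frame: x ahead of the robot, y to its left, z up, the work surface at z = 0. Lengths are in m, angles in degrees, forces in N, time in s.
With the tool pointing down it reaches from about 0.4 to 0.85 m from the base axis. Payload 6.9 kg.
Tool frame: the origin (TCP) lies midway between the tips of the shut fingers; the grasp point (between the pads) lies 19 mm behind it; z points along the fingers, y is the line along which they close (so a half turn about z gives the same grasp; the last joint's range is limited). The gripper opens to 85 mm and grips with 20 to 120 N. Pads are 22 mm wide; open, the fingers measure 114 mm over their backs; the gripper's body (76 mm by 85 mm) begins 54 mm behind the grasp point. The pads swing forward as they close: fully open they stand 13 mm farther back than shut.
Start: joints at [77.607, 29.078, -13.613, 85.955, 7.202, 65.827, -8.869], TCP at [0.198, -0.593, 0.231] pointing down, gripper open.
Joint ranges: [-176.47, 176.47], [-13.61, 117.27], [-81.72, 77.17], [0.22, 143.17], [-87.28, 267.28], [10, 112.55], [-165.47, 165.47]. Speed limits (degrees/s): [136.94, 136.94, 180, 180, 180, 180, 180].

### API

Orientations are given as [roll, pitch, yaw] about the fixed x, y, z axes, in that order (R = Rz(yaw) Ry(pitch) Rx(roll)).
In Python, from bench import status, eyes, r gives the robot as it stands. The module is installed in compiled form; this text tells all that it offers.
- The arm moves only by the tool move_arm, never from a script. Its argument "targets" is a list of rows, each a list of 6 numbers: the shift along the tool's x, y, z in cm, then the turn, a rotation vector about the tool's x, y, z in rad. A call has 1 to 12 rows; each row shifts and turns the commanded pose from where the row before left it, along the tool's axes as they then stand; what a row does not reach is not made up. A row lasts 1/8 s, in which the tool goes at most 62.5 mm and 10.7 degrees, less where a joint would pass 70% of its speed; a pose out of reach is approached as far as the arm can. A call with a gripper value outside its range is refused whole. "claw" is the opening in per cent of the stroke, from 0 (shut) to 100 (fully open), set as the call begins (left out, the last holds). The fingers move at their own pace and stop on an object; the grip force is fixed at half the most. Time passes only in rows, so rows that do not move let the fingers close. It gives the time, the measured TCP pose, the force, the opening and the grip force at its end, in the units of the state.
- status.read_state(): the state, without advancing time (a new reading comes with each control period).
- eyes.snapshot(name): name is "scene" or "top" or "wrist"; returns a dict with "color" (420x560x3 uint8, red, green, blue), "mtx" (3x3 intrinsics, pixels), "rvec" (rotation vector, rad) and "tvec" (3), from world to camera coordinates, as OpenCV has them. Camera axes: x right, y down, z forward; pixel columns grow to the right and rows downward; lengths in m; the calibration is good to about 2 mm. A picture is of the moment at which its call begins. There is no depth.
- r.close_job(): hands the job in; it is judged then, once.
The state is a dict: "time_s": time; "joint_positions": joint angles; "qd": joint speeds; "joint_torque": joint torques, N m; "ee_pos": TCP position; "tcp_rot": TCP orientation; "ft_force": force on the tool from outside, world axes, zero at the start; "wrist_torque": the same for the moment, N m; "gripper_width": opening from 0.0 (shut) to 1.0 (fully open); "gripper_force": force on a finger pad.
Only numpy, scipy, OpenCV 4.12 (cv2) and the standard library are available. Lean on these libraries where they do the work, as an engineer would, in place of code of your own. Each camera call takes 0.05 s, during which the arm holds its last target. There are 200 camera calls.

### The job

Prop the door of the topping case open with its stay: lift the stay arm by its black knob, draw the door open with it, and drop the hole ringed in blue over the red peg on the case's roof, so that the arm lies fully down with the peg standing through that hole; then let go. The peg is clamped somewhere along its slot, so feel for it gently and never press or drag the arm hard against it. Leave the jar, the lime bowl and the spoon as they are.

Things in the scene. Friction and masses are not known exactly. Their poses are not given: they have to be found in the camera images.
- case: topping case of steel and clear plastic with white tubs inside, 260 (x) x 320 (y) x 150 (z) mm, fixed; origin at the centre of its underside, z up, its front with the door faces its own -x. Flat roof 150 mm above the origin. In this frame the door's upright hinge axis is at x -136, y +120 mm, the slot plate of the peg at x -45, y -10 mm
- door (a joint): opening angle of the clear door, 0 shut to 1.3 rad; 240 mm wide, hinged at its left edge (case +y), it swings out to the case's -x, clockwise seen from above. Friction of 0.12 Nm holds it where it is left. On its top edge, 140 mm from the hinge axis, sits the swivel of the stay arm. With the ringed hole on the peg it reads about 0.35 to 0.60
- stay: flat aluminium arm, 26 x 6 mm, about 0.22 kg, on a swivel on the door's top edge: it turns about the vertical and its free end lifts (up to 0.6 rad; falls back by weight). Origin at the swivel, arm's underside; x along the arm to its end at 258 mm. Four 12 mm through holes at x 75, 115, 155, 195; that at 155 is ringed in blue. Fully down it is level, underside 7 mm above the roof
- ringed_hole (a point): centre of the ringed hole at the underside of the arm (155 mm along the arm from its swivel)
- knob (a point): middle of the arm's black upright round knob, 24 mm diameter, 34 mm high, on the arm's top face 240 mm along the arm from its swivel; this point is 17 mm above the arm's top face and 17 mm below the knob's top
- peg_plate: brass slotted plate 74 x 30 mm on the case's roof; origin at the slot's middle at roof height, axes as the case's, slot along x. The red peg stands upright in it, clamped at an unmeasured place up to 14 mm either way along x from this origin (y 0): 10 mm diameter, flat top with a 1.2 mm bevel 20 mm above the roof. Seated, it stands 7 mm out of the arm's top face
- jar: amber glass jar with red cap, 48 mm diameter, 60 mm high, standing on the left rear of the case's roof; origin at the centre of its underside; leave it alone
- lime_bowl: white bowl of limes, 110 mm across, 45 mm high, on the counter to the right of the case; origin at the centre of its underside; leave it alone
- spoon: steel spoon 170 mm long lying on the counter to the left of the case; leave it alone

How it is judged (in metres and radians):
On the way:
1. the stay arm is lifted, its ringed hole more than 16 mm above the roof (z of ringed_hole in the frame of peg_plate above 0.016 m), for 0.1 s.
At the end, for the whole second after the job is handed in: the stay arm lies down at rest with the peg through its ringed hole: the underside at the hole less than 9.5 mm above the roof (7 mm when fully down), the hole's centre within 18.5 mm along and 5 mm across the slot's middle (only possible with the peg in it), the door more than 0.3 rad open (z of ringed_hole in the frame of peg_plate below 0.0095 m and x of ringed_hole in the frame of peg_plate between -0.0185 and 0.0185 m and y of ringed_hole in the frame of peg_plate between -0.005 and 0.005 m and value of joint door above 0.3 rad and linear speed of stay below 0.02 m/s); the robot touches nothing.
It fails at once if the stay arm is pressed or dragged against the peg with more than 25 N (contact force between stay and peg_plate above 25 N).
It fails at once if the jar is shifted more than 20 mm (distance of jar from where it was at the start of the episode above 0.02 m).
It fails at once if the lime bowl is shifted more than 20 mm (distance of lime_bowl from where it was at the start of the episode above 0.02 m).
It fails at once if the spoon is shifted more than 20 mm (distance of spoon from where it was at the start of the episode above 0.02 m).
It also fails if it takes over 72 s, if anything falls off the work surface, if the arm or the gripper's body presses on something with over 40 N, if the wrist force passes 120 N, or if a joint passes its speed limit or range.

## Working session

There is one attempt and no reset: what is moved stays moved. The work goes in short steps, Python scripts to look and compute and a tool call to move; the robot and the scene stay as the last step left them, time stands still between calls to the robot, and variables do not carry over. Pictures are saved under pics/ and viewed, at most 10 in all, crops included, and the job is handed in when it is done.

Besides the shell and the picture viewer there is one more tool, called after "Call:" by a JSON object that holds its "name" and its "arguments". move_arm: Moves the arm, as the interface text tells. Its arguments: {"type":"object","properties":{"targets":{"type":"array","items":{"type":"array","items":{"type":"number"}}},"claw":{"type":"number"}},"required":["targets"]}

```bash
mkdir -p pics
cat > h.py <<'E'
import numpy as np, cv2
from bench import status, eyes, r
def snap(n,f=None):
    s=eyes.snapshot(n)
    if f: cv2.imwrite('pics/'+f,s['color'][:,:,::-1])
    return s
def ray(s,px):
    R=cv2.Rodrigues(np.array(s['rvec'],float))[0]; t=np.array(s['tvec'],float).ravel()
    d=R.T@np.linalg.inv(np.array(s['mtx']))@np.array([px[0],px[1],1.]); return -R.T@t,d
def onz(s,px,z):
    c,d=ray(s,px); return c+d*(z-c[2])/d[2]
def tri(s1,p1,s2,p2):
    A=[];b=[]
    for s,p in((s1,p1),(s2,p2)):
        c,d=ray(s,p); d=d/np.linalg.norm(d); P=np.eye(3)-np.outer(d,d); A.append(P); b.append(P@c)
    return np.linalg.lstsq(np.vstack(A),np.hstack(b),rcond=None)[0]
def proj(s,X):
    return cv2.projectPoints(np.atleast_2d(np.array(X,float)),np.array(s['rvec'],float),np.array(s['tvec'],float),np.array(s['mtx'],float),None)[0].reshape(-1,2)
E
python3 - <<'E'
from h import *
a=snap('top','top0.png');snap('scene','scene0.png')
print(status.read_state())
E
```

```text
{'time_s': 0.1, 'joint_positions': array([ 77.60659852,  29.12120469, -13.60993202,  86.0031083 ,
         7.20345599,  65.82567133,  -8.86832219]), 'qd': array([ 0.02851357, -0.10116241, -0.05992573, -0.09954164,  0.03970857,
        0.15482181, -0.02692861]), 'joint_torque': array([-4.83093652e-03, -6.21831679e+01, -2.19475865e+00, -2.50203949e+01,
        1.23950187e-02,  7.78090325e-03,  3.82426515e-05]), 'ee_pos': array([ 0.19746287, -0.59252016,  0.23051082]), 'tcp_rot': array([-1.79908995e+02,  2.48244394e-03,  1.84407704e+01]), 'ft_force': array([0.16793113, 0.0167117 , 0.75671432]), 'wrist_torque': array([ 0.02728596,  0.0454508 , -0.01331525]), 'gripper_force': 0.0, 'gripper_width': 1.0025701314509035}
```

View pics/top0.png

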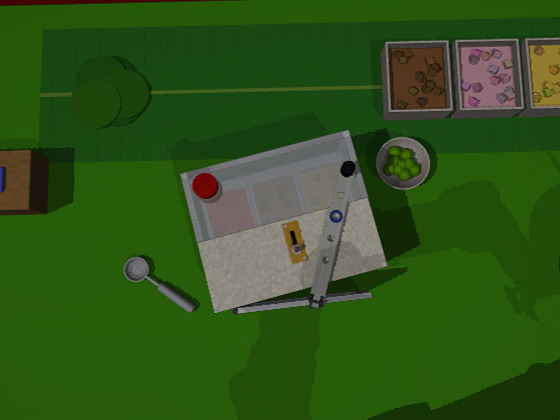

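View pics/scene0.png

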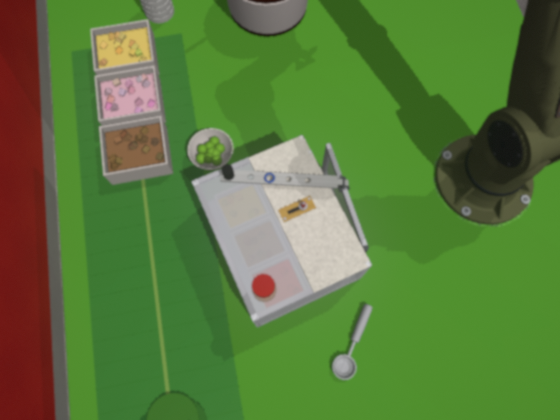

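Top view: case roof corners at about (348,132), (386,265), (215,312), (182,174). The knob is at (348,169), the ringed hole at (336,216) and the plate at (294,241). The door is already slightly ajar. In the scene view the knob is at (228,172) and the ring at (269,178).

Run:
```python
from h import *
a=snap('top');b=snap('scene')
A=a['color'][140:320,220:400,::-1];B=b['color'][130:310,190:370,::-1]
im=np.hstack([cv2.resize(x,(400,400),interpolation=cv2.INTER_CUBIC) for x in (A,B)])
cv2.imwrite('pics/z.png',im)
for p in [(348,132),(386,265),(215,312),(182,174)]: print(onz(a,p,.15).round(4))
for n,p in dict(knob=((348,169),(228,172)),ring=((336,216),(269,178)),plate=((294,241),(296,209)),swivel=((317,300),(343,183))).items(): print(n,tri(a,p[0],b,p[1]).round(4))
print('cams',ray(a,(0,0))[0],ray(b,(0,0))[0])
# red mask near plate
for s,(x0,x1,y0,y1) in((a,(275,312,215,270)),(b,(270,325,190,225))):
    c=s['color'].astype(int); m=(c[...,0]>c[...,1]+40)&(c[...,0]>c[...,2]+20)
    m2=np.zeros_like(m);m2[y0:y1,x0:x1]=m[y0:y1,x0:x1]; hs=cv2.cvtColor(s['color'],cv2.COLOR_RGB2HSV)
    red=m2&((hs[...,0]>165)|(hs[...,0]<6)); print(red.sum(), np.argwhere(red)[:,::-1].mean(0) if red.any() else None)
```

```text
[ 0.6805 -0.0711  0.15  ]
[ 0.4344 -0.1295  0.15  ]
[0.3594 0.177  0.15  ]
[0.6094 0.2355 0.15  ]
knob [ 0.6038 -0.0645  0.1766]
ring [ 0.5224 -0.0417  0.1587]
plate [0.4802 0.0346 0.1516]
swivel [ 0.3731 -0.0025  0.1532]
cams [0.41778803 0.04082205 1.0878532 ] [0.56683288 0.33487068 1.07583219]
7 [295.42857143 249.28571429]
3 [302.66666667 205.33333333]
```

View pics/z.png

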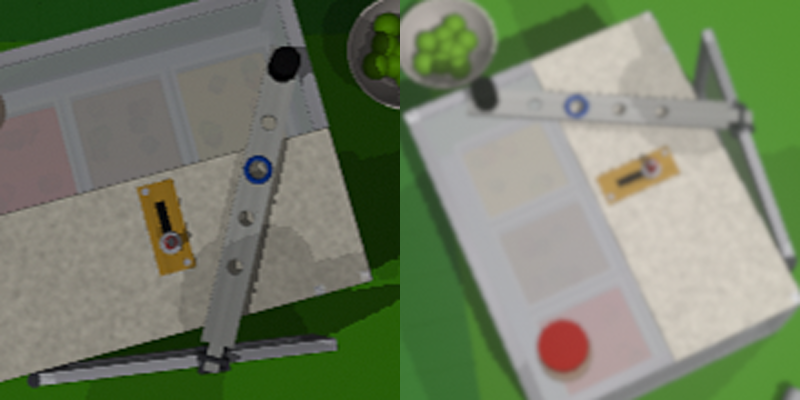

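```bash
cat >> h.py <<'E'
from scipy.spatial.transform import Rotation as Ro
def go(p,rot):
    "shift in tool frame (cm) and turn (rad) to reach TCP p (m), orientation rot (Rotation)"
    s=status.read_state(); R=Ro.from_euler('xyz',s['tcp_rot'],degrees=True)
    return (R.inv().apply(np.array(p)-s['ee_pos'])*100).round(2),(R.inv()*rot).as_rotvec().round(3)
def tool(yaw,tilt=0): return Ro.from_euler('z',yaw,degrees=True)*Ro.from_euler('y',-tilt)*Ro.from_euler('x',180,degrees=True)
YAW=13.4; C=np.array([.5209,.053]); c,s_=np.cos(np.radians(YAW)),np.sin(np.radians(YAW)); RC=np.array([[c,-s_],[s_,c]])
w2c=lambda p:RC.T@(np.array(p)[:2]-C); c2w=lambda p:RC@np.array(p)+C
swv=lambda th:np.array([-.136-.14*np.sin(th),.12-.14*np.cos(th)])
E
python3 - <<'E'
from h import *
a=snap('top');b=snap('scene')
for n,p in dict(knob=((348,169),(228,172)),ring=((336,216),(269,178)),plate=((294,241),(296,209)),swivel=((317,300),(343,183)),peg=((297.4,248.9),(303,205.1))).items():
    X=tri(a,p[0],b,p[1]); print(n,X.round(4),(w2c(X)*1000).round(1))
for s,p in((a,(297.4,248.9)),(b,(303,205.1))): print('peg z.17',(w2c(onz(s,p,.17))*1000).round(1))
print('platez',[(w2c(onz(s,p,.151))*1000).round(1) for s,p in((a,(294,241)),(b,(296,209)))])
print('knob',onz(a,(348,169),.18),onz(b,(228,172),.18))
print(go([.603,-.064,.25],tool(-15)))
E
```

```text
knob [ 0.6038 -0.0645  0.1766] [  53.5 -133.5]
ring [ 0.5224 -0.0417  0.1587] [-20.5 -92.5]
plate [0.4802 0.0346 0.1516] [-43.9  -8.5]
swivel [ 0.3731 -0.0025  0.1532] [-156.6  -19.7]
peg [0.4651 0.0293 0.1532] [-59.8 -10.2]
peg z.17 [-59.  -11.2]
peg z.17 [-58.3  -3.7]
platez [array([-42.8,  -9.4]), array([-45. ,  -7.7])]
knob [ 0.60471488 -0.06489402  0.18      ] [ 0.60219494 -0.06205873  0.18      ]
(array([ 55.18, -37.35,  -1.88]), array([-0.001,  0.   ,  0.584]))
```

Call:
{"name": "move_arm", "arguments": {"targets": [[4.6,-3.11,-0.15,0,0,0],[4.6,-3.11,-0.15,0,0,0],[4.6,-3.11,-0.15,0,0,0],[4.6,-3.11,-0.15,0,0,0],[4.6,-3.11,-0.15,0,0,0],[4.6,-3.11,-0.15,0,0,0],[4.6,-3.11,-0.15,0,0,0],[4.6,-3.11,-0.15,0,0,0],[4.6,-3.11,-0.15,0,0,0],[4.6,-3.11,-0.15,0,0,0],[4.6,-3.11,-0.15,0,0,0],[4.6,-3.11,-0.15,0,0,0]], "claw": 100}}

```text
time_s: 1.8
ee_pos: [0.6042, -0.063, 0.2494]
tcp_rot: [180.0, -0.0, 18.4]
ft_force: [0.2, -0.6, -0.2]
gripper_width: 0.999
gripper_force: 0.0
```

Call:
{"name": "move_arm", "arguments": {"targets": [[0,0,0,0,0,0.146],[0,0,0,0,0,0.146],[0,0,0,0,0,0.146],[0,0,0,0,0,0.146],[0,0,0,0,0,0],[0,0,0,0,0,0]]}}

```text
time_s: 2.55
ee_pos: [0.6033, -0.0643, 0.2493]
tcp_rot: [180.0, 0.0, -14.8]
ft_force: [0.1, -0.6, 0.4]
gripper_width: 0.999
gripper_force: 0.0
```

Run:
```python
from h import *
w=snap('wrist','w1.png')
print(proj(w,[.6035,-.0635,.197]),proj(w,[.4658,.0295,.17]),go([.6035,-.0635,.25],tool(-15)),status.read_state()['ee_pos'])
```

```text
[[273.14809988 234.13983655]] [[208.05730069 396.95875336]] (array([ 0.  , -0.08, -0.07]), array([-0.   ,  0.   ,  0.002])) [ 0.60327121 -0.06429854  0.2492667 ]
```

View pics/w1.png

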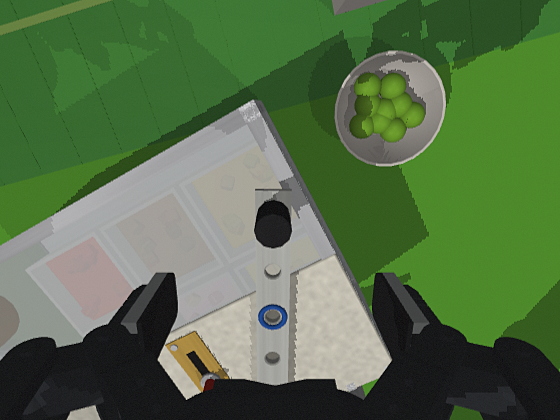

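The wrist view shows the knob top at about (273,230), where I predicted it. The arm runs straight down the image and the red peg is near (209,385). Next I descend and grip.

Call:
{"name": "move_arm", "arguments": {"targets": [[0.1,-0.05,2.5,0,0,0],[0,0,2.5,0,0,0],[0,0,2,0,0,0],[0,0,1,0,0,0],[0,0,0,0,0,0]]}}

```text
time_s: 3.22
ee_pos: [0.6042, -0.0641, 0.1689]
tcp_rot: [180.0, 0.1, -15.0]
ft_force: [0.5, 0.1, 0.6]
gripper_width: 0.999
gripper_force: 0.0
```

Call:
{"name": "move_arm", "arguments": {"targets": [[0,0,0,0,0,0],[0,0,0,0,0,0],[0,0,0,0,0,0],[0,0,0,0,0,0],[0,0,0,0,0,0],[0,0,0,0,0,0],[0,0,0,0,0,0],[0,0,0,0,0,0]], "claw": 0}}

```text
time_s: 4.22
ee_pos: [0.6045, -0.0641, 0.1694]
tcp_rot: [-180.0, -0.0, -15.0]
ft_force: [1.0, -0.8, 0.7]
gripper_width: 0.258
gripper_force: 58.7
```

```bash
cat >> h.py <<'E'
def pose(th,psi,t,L=.24,h=.0124):
    "TCP pose for door th, arm yaw psi (world deg), tilt t"
    S=c2w(swv(th)); u=np.array([np.cos(np.radians(psi)),np.sin(np.radians(psi))])
    d=L*np.cos(t)-h*np.sin(t); return np.r_[S+u*d,.157+L*np.sin(t)+h*np.cos(t)],tool(psi,t)
def rows(seq):
    for A,B in zip(seq[:-1],seq[1:]):
        (p,R),(q,Q)=pose(*A),pose(*B)
        print(np.r_[(R.inv().apply(q-p)*100).round(2),(R.inv()*Q).as_rotvec().round(3)].tolist())
from scipy.optimize import fsolve
def solve(peg,r=.155):
    th=fsolve(lambda x:np.linalg.norm(peg-swv(x[0]))-r,[.5])[0]; d=peg-swv(th)
    return th,YAW+np.degrees(np.arctan2(d[1],d[0]))
E
python3 - <<'E'
from h import *
print(pose(.148,-15,0)[0])
th,ps=solve(np.array([-.0585,-.010])); print(th,ps,pose(th,ps,.2)[0])
print('lift');rows([(.148,-15,t) for t in np.linspace(0,.2,5)])
print('swing');n=9;rows([(.148+(th-.148)*k,-15+(ps+15)*k,.2) for k in np.linspace(0,1,n)])
E
```

```text
[ 0.60462254 -0.06338529  0.1694    ]
0.581937993847013 8.572522166392101 [0.54319392 0.04130486 0.21683346]
lift
[-0.09, 0.0, -1.2, 0.0, 0.05, 0.0]
[-0.09, 0.0, -1.2, -0.0, 0.05, 0.0]
[-0.09, 0.0, -1.2, 0.0, 0.05, -0.0]
[-0.09, 0.0, -1.2, 0.0, 0.05, 0.0]
swing
[-0.74, -0.96, -0.15, 0.01, 0.0, -0.05]
[-0.76, -1.03, -0.15, 0.01, -0.0, -0.05]
[-0.77, -1.11, -0.16, 0.01, 0.0, -0.05]
[-0.77, -1.19, -0.16, 0.01, 0.0, -0.05]
[-0.77, -1.27, -0.16, 0.01, -0.0, -0.05]
[-0.76, -1.35, -0.15, 0.01, 0.0, -0.05]
[-0.74, -1.43, -0.15, 0.01, 0.0, -0.05]
[-0.71, -1.51, -0.14, 0.01, 0.0, -0.05]
```

Call:
{"name": "move_arm", "arguments": {"targets": [[-0.09,0,-1.2,0,0.05,0],[-0.09,0,-1.2,0,0.05,0],[-0.09,0,-1.2,0,0.05,0],[-0.09,0,-1.2,0,0.05,0],[0,0,0,0,0,0],[0,0,0,0,0,0]]}}

```text
time_s: 4.97
ee_pos: [0.5971, -0.0622, 0.2162]
tcp_rot: [180.0, -11.3, -15.0]
ft_force: [0.5, -1.1, -1.7]
gripper_width: 0.256
gripper_force: 58.8
```

Call:
{"name": "move_arm", "arguments": {"targets": [[-0.74,-0.96,-0.15,0.01,0,-0.05],[-0.76,-1.03,-0.15,0.01,0,-0.05],[-0.77,-1.11,-0.16,0.01,0,-0.05],[-0.77,-1.19,-0.16,0.01,0,-0.05],[-0.77,-1.27,-0.16,0.01,0,-0.05],[-0.76,-1.35,-0.15,0.01,0,-0.05],[-0.74,-1.43,-0.15,0.01,0,-0.05],[-0.71,-1.51,-0.14,0.01,0,-0.05],[0,0,0,0,0,0],[0,0,0,0,0,0]]}}

```text
time_s: 6.22
ee_pos: [0.5428, 0.0402, 0.2165]
tcp_rot: [179.9, -11.4, 8.3]
ft_force: [-0.9, -0.7, -1.3]
gripper_width: 0.257
gripper_force: 58.8
```

Run:
```python
from h import *
a=snap('top');b=snap('scene');w=snap('wrist')
A=a['color'][170:330,220:380,::-1];B=b['color'][130:290,220:380,::-1]
cv2.imwrite('pics/z2.png',np.hstack([cv2.resize(x,(400,400),interpolation=cv2.INTER_CUBIC) for x in (A,B)]))
cv2.imwrite('pics/w2.png',w['color'][:,:,::-1])
print(status.read_state()['ee_pos'],proj(w,[*c2w([-.0585,-.01]),.17]))
```

```text
[0.54313053 0.04006238 0.21653936] [[273.18996724 372.32989684]]
```

View pics/z2.png

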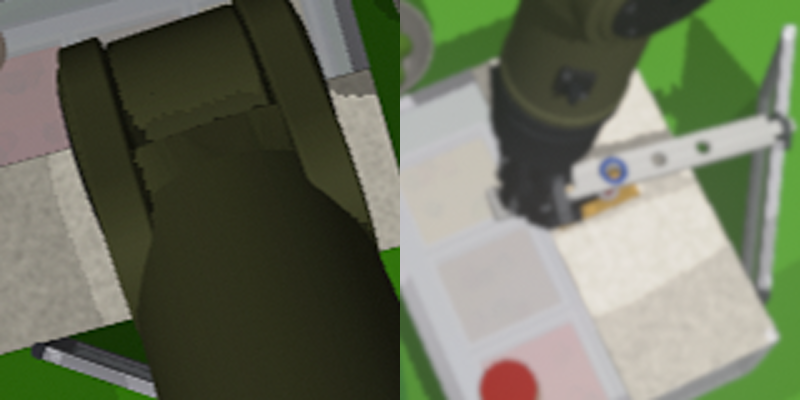

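View pics/w2.png

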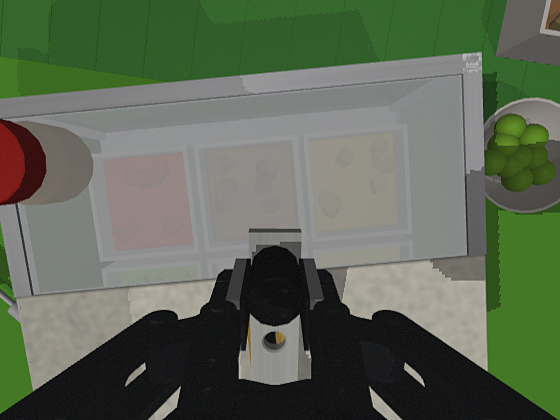

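The scene view shows the ring at full-image pixel (305,198), just above the brass plate. The wrist view shows the arm's end and the next hole at (273,340). I lower until the hole is just clear of the peg's top and then compare.

Run:
```python
from h import *
th,ps=solve(np.array([-.0582,-.0095])); print(th,ps); p,R=pose(th,ps,.125); print(p,*go(p,R))
```

```text
0.579839655222476 8.817765073915542
[0.5471033  0.04277671 0.19922519] [ 0.08 -0.21  1.78] [ 0.003 -0.074 -0.009]
```

Call:
{"name": "move_arm", "arguments": {"targets": [[0.02,-0.05,0.45,0.001,-0.018,-0.002],[0.02,-0.05,0.45,0.001,-0.019,-0.002],[0.02,-0.05,0.45,0.001,-0.018,-0.002],[0.02,-0.05,0.45,0.001,-0.019,-0.002],[0,0,0,0,0,0],[0,0,0,0,0,0]]}}

```text
time_s: 7.12
ee_pos: [0.5468, 0.0432, 0.1992]
tcp_rot: [-179.9, -7.2, 8.8]
ft_force: [-0.4, -1.0, -2.6]
gripper_width: 0.256
gripper_force: 58.9
```

Run:
```python
from h import *
b=snap('scene'); w=snap('wrist')
B=b['color'][175:235,265:345,::-1]
cv2.imwrite('pics/z3.png',cv2.resize(B,(800,600),interpolation=cv2.INTER_CUBIC))
hs=cv2.cvtColor(b['color'],cv2.COLOR_RGB2HSV); m=((hs[...,0]>100)&(hs[...,0]<130)&(hs[...,1]>80)).astype(np.uint8); m[:170]=0;m[240:]=0;m[:,:260]=0;m[:,350:]=0
pts=np.argwhere(m)[:,::-1].astype(np.float32); e=cv2.minEnclosingCircle(pts); print(len(pts),pts.mean(0),e)
print('ring case',(w2c(onz(b,e[0],.163+.155*.125))*1000).round(1), 'expected px of aligned ring', proj(b,[*c2w([-.0582,-.0095]),.163+.155*.125]))
print(status.read_state()['ee_pos'],status.read_state()['tcp_rot'])
```

```text
30 [303.66666 201.06667] ((303.75, 200.875), 4.751744747161865)
ring case [-61.3  -7.6] expected px of aligned ring [[301.960854   200.65232756]]
[0.54678325 0.04319384 0.19940093] [-179.90830722   -7.24341738    8.82665668]
```

View pics/z3.png

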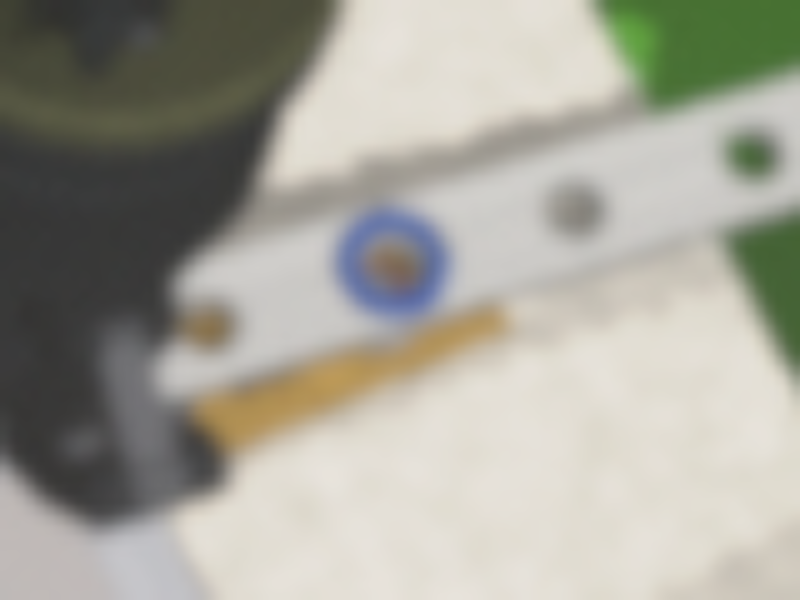

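Run:
```python
from h import *
b=snap('scene')
for y in range(197,207): print(y,' '.join('%3d,%3d,%3d'%tuple(b['color'][y,x]) for x in range(300,309)))
print([(z,(w2c(onz(b,(303,205.1),z))*1000).round(1)) for z in(.153,.16)])
for z in (.152,.16,.17): print(z,proj(b,[*c2w([-.0595,-.010]),z]))
print('through-hole centre at z.17', (w2c(onz(b,(303.75,200.9),.17))*1000).round(1))
```

```text
197 135,143,171 114,126,171 108,123,170 111,126,170 112,127,170 111,125,169 116,129,172 134,143,176 163,167,185
198 114,127,172 108,122,168 119,128,162 129,135,158 128,134,156 119,127,156 107,119,159 109,123,167 134,143,177
199 107,121,167 119,126,158 134,133,144 140,134,133 138,133,131 130,129,135 120,123,144 106,117,156 113,126,168
200 109,120,161 126,125,143 135,124,119 137,121,107 133,118,101 130,120,109 123,120,124 108,115,142 103,117,161
201 107,117,159 121,118,136 129,115,112 129,110, 96 126,106, 89 123,107, 91 118,111,107 105,110,132 101,115,157
202 101,114,163 111,113,145 119,113,123 121,108,107 120,103, 97 119,102, 93 114,105,108 102,107,134 105,118,161
203 106,119,168  99,110,156 105,110,139 111,108,125 113,104,116 112,102,115 106,104,128  98,108,150 113,126,171
204 127,136,171 101,115,163  95,109,155  98,108,148 101,106,144 100,104,145  96,106,154  99,113,164 128,139,177
205 157,161,178 131,139,171 115,127,169 108,121,168 105,118,166 103,117,168 103,118,168 117,128,169 145,150,172
206 183,183,187 170,172,184 157,161,181 144,151,178 135,143,175 131,139,172 133,138,166 142,143,159 157,153,155
[(0.153, array([-61.5,  -8.8])), (0.16, array([-60.2,  -6.7]))]
0.152 [[301.86911218 205.11768393]]
0.16 [[302.01518233 203.84670995]]
0.17 [[302.20102281 202.22968952]]
through-hole centre at z.17 [-63.6 -11.3]
```

Run:
```python
from h import *
rows([(.58,8.8,t) for t in (.125,.085,.075,.065,.045,0)])
```

```text
[0.03, -0.0, 0.96, -0.0, -0.04, -0.0]
[0.01, 0.0, 0.24, 0.0, -0.01, -0.0]
[0.01, 0.0, 0.24, 0.0, -0.01, -0.0]
[0.02, -0.0, 0.48, -0.0, -0.02, -0.0]
[0.03, 0.0, 1.08, -0.0, -0.045, -0.0]
```

Call:
{"name": "move_arm", "arguments": {"targets": [[0.02,0,0.48,0,-0.02,0],[0.02,0,0.48,0,-0.02,0],[0,0,0,0,0,0],[0,0,0,0,0,0]]}}

```text
time_s: 7.78
ee_pos: [0.5483, 0.0435, 0.1896]
tcp_rot: [-179.9, -4.9, 8.8]
ft_force: [-0.8, -0.8, -1.8]
gripper_width: 0.258
gripper_force: 58.8
```

Call:
{"name": "move_arm", "arguments": {"targets": [[0.01,0,0.12,0,-0.005,0],[0,0,0,0,0,0]]}}

```text
time_s: 8.02
ee_pos: [0.5485, 0.0434, 0.1885]
tcp_rot: [-179.9, -4.6, 8.8]
ft_force: [-1.2, -0.5, -2.4]
gripper_width: 0.261
gripper_force: 58.8
```

Call:
{"name": "move_arm", "arguments": {"targets": [[0.01,0,0.12,0,-0.005,0],[0,0,0,0,0,0]]}}

```text
time_s: 8.28
ee_pos: [0.5486, 0.0435, 0.1873]
tcp_rot: [-179.9, -4.3, 8.8]
ft_force: [-0.1, -0.5, -0.9]
gripper_width: 0.258
gripper_force: 58.8
```

Call:
{"name": "move_arm", "arguments": {"targets": [[0.01,0,0.12,0,-0.005,0],[0,0,0,0,0,0]]}}

```text
time_s: 8.52
ee_pos: [0.5488, 0.0435, 0.186]
tcp_rot: [-179.9, -4.0, 8.8]
ft_force: [-0.4, -0.4, -1.5]
gripper_width: 0.262
gripper_force: 58.8
```

Call:
{"name": "move_arm", "arguments": {"targets": [[0.01,0,0.12,0,-0.005,0],[0,0,0,0,0,0]]}}

```text
time_s: 8.78
ee_pos: [0.5489, 0.0435, 0.1848]
tcp_rot: [-179.9, -3.7, 8.8]
ft_force: [-0.1, -0.3, -2.3]
gripper_width: 0.261
gripper_force: 58.9
```

Call:
{"name": "move_arm", "arguments": {"targets": [[0.01,0,0.12,0,-0.005,0],[0.01,0,0.12,0,-0.005,0],[0,0,0,0,0,0]]}}

```text
time_s: 9.15
ee_pos: [0.5492, 0.0436, 0.1823]
tcp_rot: [-179.9, -3.2, 8.8]
ft_force: [-0.6, -0.5, -1.5]
gripper_width: 0.259
gripper_force: 58.9
```

Call:
{"name": "move_arm", "arguments": {"targets": [[0.01,0,0.12,0,-0.005,0],[0.01,0,0.12,0,-0.005,0],[0,0,0,0,0,0]]}}

```text
time_s: 9.52
ee_pos: [0.5495, 0.0436, 0.18]
tcp_rot: [-179.9, -2.6, 8.8]
ft_force: [-1.1, 0.2, -2.0]
gripper_width: 0.261
gripper_force: 58.8
```

Call:
{"name": "move_arm", "arguments": {"targets": [[0.01,0,0.12,0,-0.005,0],[0.01,0,0.12,0,-0.005,0],[0.01,0,0.12,0,-0.005,0],[0.01,0,0.12,0,-0.005,0],[0,0,0,0,0,0]]}}

```text
time_s: 10.15
ee_pos: [0.5502, 0.0437, 0.1752]
tcp_rot: [-179.9, -1.5, 8.8]
ft_force: [-1.9, -1.0, -1.6]
gripper_width: 0.256
gripper_force: 58.8
```

Call:
{"name": "move_arm", "arguments": {"targets": [[0,0,0.12,0,-0.005,0],[0,0,0.12,0,-0.005,0],[0,0,0.12,0,-0.005,0],[0,0,0,0,0,0]]}}

```text
time_s: 10.65
ee_pos: [0.5504, 0.0438, 0.1717]
tcp_rot: [-179.9, -0.6, 8.8]
ft_force: [-0.3, -1.4, -0.6]
gripper_width: 0.263
gripper_force: 58.8
```

Call:
{"name": "move_arm", "arguments": {"targets": [[0,0,0.12,0,-0.005,0],[0,0,0,0,0,0]]}}

```text
time_s: 10.9
ee_pos: [0.5505, 0.0438, 0.1706]
tcp_rot: [-179.9, -0.4, 8.8]
ft_force: [-0.1, -0.5, 0.1]
gripper_width: 0.256
gripper_force: 58.9
```

Call:
{"name": "move_arm", "arguments": {"targets": [[0,0,0,0,0,0],[0,0,0,0,0,0],[0,0,0,0,0,0],[0,0,0,0,0,0],[0,0,0,0,0,0],[0,0,0,0,0,0],[0,0,0,0,0,0]], "claw": 100}}

```text
time_s: 11.78
ee_pos: [0.5503, 0.0438, 0.1706]
tcp_rot: [-179.9, -0.3, 8.8]
ft_force: [-0.6, -0.1, 0.3]
gripper_width: 0.997
gripper_force: 0.0
```

Call:
{"name": "move_arm", "arguments": {"targets": [[0,0,-2,0,0,0],[0,0,-3,0,0,0],[0,0,-4,0,0,0],[3,0,-4,0,0,0],[5,0,0,0,0,0],[5,0,0,0,0,0],[5,0,0,0,0,0],[0,0,0,0,0,0]]}}

```text
time_s: 12.78
ee_pos: [0.7294, 0.0718, 0.298]
tcp_rot: [-179.8, -0.1, 8.8]
ft_force: [-0.1, 0.1, 0.6]
gripper_width: 1.001
gripper_force: 0.0
```

Run:
```python
from h import *
a=snap('top');b=snap('scene');w=snap('wrist')
A=a['color'][180:320,240:380,::-1];B=b['color'][150:230,260:340,::-1]
cv2.imwrite('pics/z4.png',np.hstack([cv2.resize(x,(400,400),interpolation=cv2.INTER_CUBIC) for x in (A,B)]))
for s in(a,b):
    hs=cv2.cvtColor(s['color'],cv2.COLOR_RGB2HSV); m=((hs[...,0]>100)&(hs[...,0]<130)&(hs[...,1]>80)).astype(np.uint8); m[:170]=0;m[270:]=0;m[:,:260]=0;m[:,350:]=0
    pts=np.argwhere(m)[:,::-1].astype(np.float32)
    if len(pts): e=cv2.minEnclosingCircle(pts); print(len(pts),e,(w2c(onz(s,e[0],.163))*1000).round(1))
```

```text
4 ((291.5, 250.5), 1.581238865852356) [-58.7  -0.5]
15 ((302.5, 204.0), 4.609872341156006) [-59.7  -8.4]
```

View pics/z4.png

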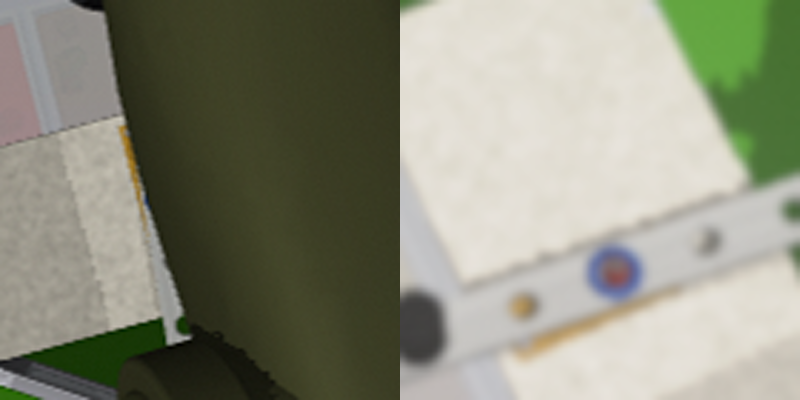

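The scene crop shows the red peg standing inside the blue ring at (615,272), with the arm down and nothing touching it.

```bash
python3 -c "
from bench import r
print(r.close_job())"
```

```text
the job is handed in; nothing more can be done
None
```

The job is handed in: the last picture shows the red peg standing through the blue-ringed hole, the arm down and the gripper clear, but no verdict was returned.

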